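Put the mains adapter away in the bottom stacking tray

TASK

Put the mains adapter away in the yellow tray at the bottom of its stack: lift off the grey and the blue tray and set them aside, lay the adapter flat in the half of the yellow tray that is empty, then restack the blue tray on the yellow one and the grey tray on top, each fully nested. Leave the yellow tray where it stands, carry the trays level and set them down gently so that nothing spills, and do not disturb the green and white stack or the things at the back of the bench.

Things in the scene. Friction and masses are not known exactly. Their poses are not given: they have to be found in the camera images.
- tray_yellow: yellow stacking tray, bottom of the three-high stack. All 5 trays are alike: 130 (x) x 200 (y) x 60 (z) mm, about 0.24 kg, origin at the centre of the underside, z up; floor top at z = 10 mm, walls 3.5 mm, rim at z = 60 mm. A bar across the tray (along x, at y = 0) parts it into two bays, y > 0 and y < 0, each 123 (x) x 90 (y) mm clear, bay centres at y = +-51 mm
- tray_blue: blue tray, same form and axes, nested on the yellow one, the yellow relay in it. The bar at y = 0 of every tray is its carrying handle: it runs along x from wall to wall, 12 mm thick in y, from z = 30 to 50 mm, a 4 mm web under it. Take it from above by its middle, one finger each side; contents lie 40 mm or more from the plane y = 0 (they can slide if carried fast), so do not open far
- tray_grey: grey tray, same form and axes, nested on the blue one, top of the stack, a battery in it. Nesting of all trays: the foot (lowest 7 mm, tapering 4 mm inward as lead-in) sits inside the rim below with 2 mm play on each side, the origin of the upper tray 53 mm above that of the lower; it fits either way round (turned by 180 degrees too)
- tray_green: green stacking tray of the same form, bottom of the other stack (two high); leave alone; same axes
- tray_white: white stacking tray of the same form, nested on the green one, with a spool of solder wire in it (below its rim); leave alone; same axes
- adapter: black mains adapter block, 46 (x) x 78 (y) x 28 (z) mm, 0.16 kg, lying on the bench between the two stacks. Origin: centre of its underside, z up
- heat_sink: bare aluminium finned heat sink, 45 x 45 x 24 mm, lying in one of the two bays of the yellow tray (which one varies), origin 62 mm from the bar's middle plane. Origin: centre of its underside
- relay: yellow relay block, 28 x 50 x 26 mm, lying in one bay of the blue tray (which one varies), origin 62 mm from the bar's middle plane, its long side along the bar. Origin: centre of its underside
- mini_vice: small blue machine vice, 105 (x) x 66 x 44 mm, on the bench at the back; leave alone. Origin: centre of its underside
- flux_bottle: small brown bottle with black cap, 34 mm diameter, 72 mm high, on the bench at the back; leave alone. Origin: centre of its underside
- tape_roll: roll of black tape, 55 mm diameter, 19 mm high, on the bench at the back; leave alone. Origin: centre of its underside
- nine_volt: black and copper rectangular battery, 27 (x) x 64 (y) x 17 mm, lying in the y < 0 bay of the grey tray, roughly 65 mm from the bar. Origin: centre of its underside
Mind the look-alikes: they are no part of the job. What is shaped like the adapter but pink or red is not meant.

How it is judged:
By the outcome, as a careful person would: the job done as asked, in the order asked, and still so for the second after the job is handed in, with the robot touching nothing.
It also fails if it takes over 72 s, if anything falls off the work surface, if the arm or the gripper's body presses on something with over 40 N, if the wrist force passes 120 N, or if a joint passes its speed limit or range.

ROBOT

A 7-joint arm with a two-finger parallel gripper is mounted at the origin on the work surface; the furniture and walls round the work are solid. World frame = base frame: x ahead of the robot, y to its left, z up, the work surface at z = 0. Lengths are in m, angles in rad, forces in N, time in s.
With the tool pointing down it reaches from about 0.425 to 0.925 m from the base axis. Payload 6.8 kg.
Tool frame: the origin (TCP) lies on the centre line of the jaws, within the pads' length; the fingertips stand 14 mm ahead of it and the grasp point (between the pads) lies 5 mm behind it (bot.finger_overhang is the distance from the TCP to the fingertips, in m); z points along the fingers, y is the line along which they close (so a half turn about z gives the same grasp; the last joint's range is limited). The gripper opens to 85 mm and grips with 20 to 120 N. Pads are 22 mm wide; open, the fingers measure 114 mm over their backs; the gripper's body (76 mm by 85 mm) begins 54 mm behind the grasp point. The pads swing forward as they close: fully open they stand 13 mm farther back than shut.
Start: joints at [1.022, 0.477, 0.022, 1.555, -0.011, 1.109, -0.083], TCP at [0.288, -0.61, 0.245] pointing down, gripper open.
Joint ranges: [-2.96, 2.96], [-0.34, 2.1], [-1.41, 1.46], [0.24, 2.44], [-1.37, 4.51], [0.17, 1.92], [-2.96, 2.96]. Speed limits (rad/s): [2.39, 2.39, 3.14, 3.14, 3.14, 3.14, 3.14].

INTERFACE

Orientations are given as a unit quaternion [w, x, y, z].
In Python, from station import bot gives the robot as it stands.
- The arm moves only by the shell command python3 -m inch 'ROWS' [OPENING] [FORCE]. ROWS is JSON, a list of rows, each a list of 4 numbers: the shift along the tool's x, y, z in m, then the turn about the tool's z in degrees. A call has 1 to 12 rows; each row shifts and turns the commanded pose from where the row before left it, along the tool's axes as they then stand; what a row does not reach is not made up. A row lasts 1/10 s, in which the tool goes at most 50 mm and 8.59 degrees, less where a joint would pass 70% of its speed; a pose out of reach is approached as far as the arm can. A call is refused whole if a number of a shift passes 0.05 or a number of a turn 8.59, either way. A call with a gripper value outside its range is refused whole. OPENING is the finger opening in m, from 0 to 0.0854, set as the call begins (- or left out, the last holds). The fingers move at their own pace and stop on an object; FORCE is the grip in N (left out, the last holds). Time passes only in rows, so rows that do not move let the fingers close. It gives the time, the measured TCP pose, the force, the opening and the grip force at its end, in the units of the state.
- bot.get_obs(): the state, without advancing time (a new reading comes with each control period).
- bot.read_camera(name): name is "scene" or "top" or "wrist"; returns a dict with "color" (400x640x3 uint8, red, green, blue), "mtx" (3x3 intrinsics, pixels), "world_from_camera" (4x4, takes a point from camera to world coordinates); the wrist camera has in their place "hand_eye" (4x4, takes a point from camera to tool coordinates, whose origin is the TCP and whose axes are the flange's). Camera axes: x right, y up, looking along -z (the intrinsics and any distortion apply to the point x, -y, -z); pixel columns grow to the right and rows downward; lengths in m; the calibration is good to about 2 mm. A picture is of the moment at which its call begins: read the wrist's pose just before it. There is no depth.
- bot.hand_in(): hands the job in; it is judged then, once.
The state is a dict: "t": time; "q": joint angles; "joint_vel": joint speeds; "joint_torque": joint torques, N m; "eef_pos": TCP position; "tool_rot": TCP orientation; "contact_force": force on the tool from outside, world axes, zero at the start; "torque": the same for the moment, N m; "gripper_width": opening from 0.0 (shut) to 1.0 (fully open); "grasp_force": force on a finger pad.
Only numpy, scipy, OpenCV 4.12 (cv2) and the standard library are available. Lean on these libraries where they do the work, as an engineer would, in place of code of your own. Each camera call takes 0.05 s, during which the arm holds its last target. There are 200 camera calls.

## Working session

There is one attempt and no reset: what is moved stays moved. The work goes in short steps, Python scripts to look and compute and a shell command to move; the robot and the scene stay as the last step left them, time stands still between calls to the robot, and variables do not carry over. Pictures are saved under pics/ and viewed, at most 10 in all, crops included, and the job is handed in when it is done.

```bash
ls; mkdir -p pics
python3 - <<'E'
from station import bot
import cv2,numpy as np
o=bot.get_obs(); print(o['t'],o['eef_pos'],o['tool_rot'],o['gripper_width'],bot.finger_overhang)
for n in('top','scene'):
    c=bot.read_camera(n); cv2.imwrite(f'pics/{n}0.png',c['color'][...,::-1]); print(n,c['mtx'].tolist(),np.round(c['world_from_camera'],4).tolist(),[k for k in c])
    np.savez(f'{n}0.npz',**{k:c[k] for k in c if k!='color'})
E
```

```text
pics
0.0 [ 0.28774971 -0.60995666  0.24432465] [-8.81515307e-04  9.75803550e-01  2.18647170e-01 -2.63336584e-04] 0.999295788865165 0.014
top [[374.66428001868354, 0.0, 324.28475489209177], [0.0, 374.66428001868354, 202.40682410909827], [0.0, 0.0, 1.0]] [[0.0179, 0.9936, -0.1119, 0.4276], [-0.9998, 0.0176, -0.0036, 0.0005], [-0.0016, 0.112, 0.9937, 1.2132], [0.0, 0.0, 0.0, 1.0]] ['color', 'mtx', 'world_from_camera']
scene [[506.9114045823759, 0.0, 318.99313166809975], [0.0, 506.9114045823759, 191.5764752334484], [0.0, 0.0, 1.0]] [[0.9958, -0.0719, 0.0561, 0.6076], [0.091, 0.7512, -0.6537, -0.8053], [0.0048, 0.6561, 0.7547, 1.0489], [0.0, 0.0, 0.0, 1.0]] ['color', 'mtx', 'world_from_camera']
```

View pics/top0.png

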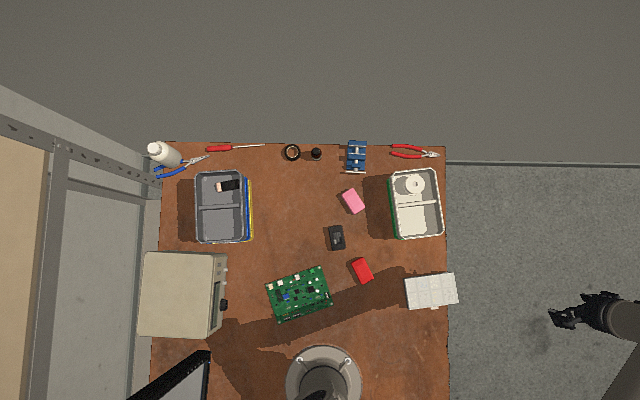

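View pics/scene0.png

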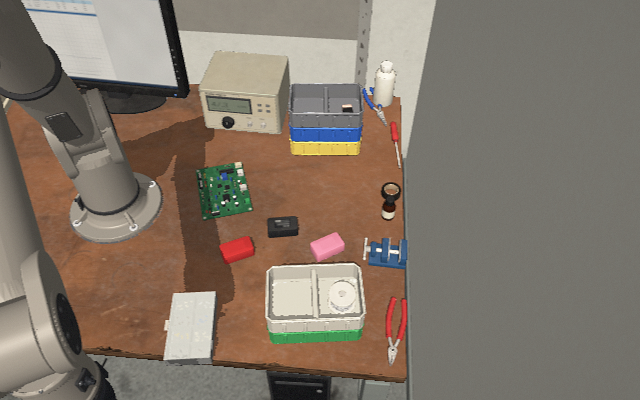

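```bash
cat > h.py <<'E'
import numpy as np,cv2
def cam(c): return np.array(c['mtx']),np.array(c['world_from_camera'])
def ray(c,uv,z,T=None):
    K=np.array(c['mtx']); T=np.array(c['world_from_camera']) if T is None else T
    d=np.linalg.inv(K)@[uv[0],uv[1],1]; d=T[:3,:3]@(d*[1,-1,-1]); return T[:3,3]+d*(z-T[2,3])/d[2]
def proj(c,P,T=None):
    K=np.array(c['mtx']); T=np.array(c['world_from_camera']) if T is None else T
    p=T[:3,:3].T@(np.array(P)-T[:3,3]); p=p*[1,-1,-1]; q=K@p; return q[:2]/q[2]
E
python3 - <<'E'
from h import *
c=dict(np.load('top0.npz')); I=cv2.imread('pics/top0.png')
for n,uv,z in [('grey tl',(196,171),.166),('grey tr',(246,171),.166),('bl',(196,242),.166),('br',(246,242),.166),('adapter',(337,237),.028),('pink',(353,201),.02),('red',(362,270),.02),('psu r',(227,252),.1),('pcb tl',(265,287),0),('pcb tr',(323,265),0),('tape',(292,152),.01),('bottle',(316,153),.07),('vice',(346,172),.04),('white l',(389,172),.113),('scrdr',(265,146),0),('white bl',(392,240),.1)]:
    print(n,np.round(ray(c,uv,z),3))
a=cv2.resize(I[160:260,180:280],(0,0),fx=6,fy=6,interpolation=cv2.INTER_CUBIC)
b=cv2.resize(I[220:253,320:353],(0,0),fx=6,fy=6,interpolation=cv2.INTER_CUBIC)
o=np.zeros((600,800,3),np.uint8);o[:,:600]=a;o[:198,600:798]=b
S=cv2.imread('pics/scene0.png');o[400:,600:]=cv2.resize(S[200:250,258:308],(200,200),interpolation=cv2.INTER_CUBIC)
cv2.imwrite('pics/crop1.png',o)
E
```

```text
grey tl [0.629 0.37  0.166]
grey tr [0.631 0.228 0.166]
bl [0.428 0.359 0.166]
br [0.431 0.22  0.166]
adapter [ 0.452 -0.037  0.028]
pink [ 0.568 -0.087  0.02 ]
red [ 0.351 -0.117  0.02 ]
psu r [0.401 0.289 0.1  ]
pcb tl [0.29  0.189 0.   ]
pcb tr [0.363 0.005 0.   ]
tape [0.728 0.114 0.01 ]
bottle [0.711 0.033 0.07 ]
vice [ 0.658 -0.062  0.04 ]
white l [ 0.646 -0.187  0.113]
scrdr [0.749 0.205 0.   ]
white bl [ 0.445 -0.198  0.1  ]
```

View pics/crop1.png

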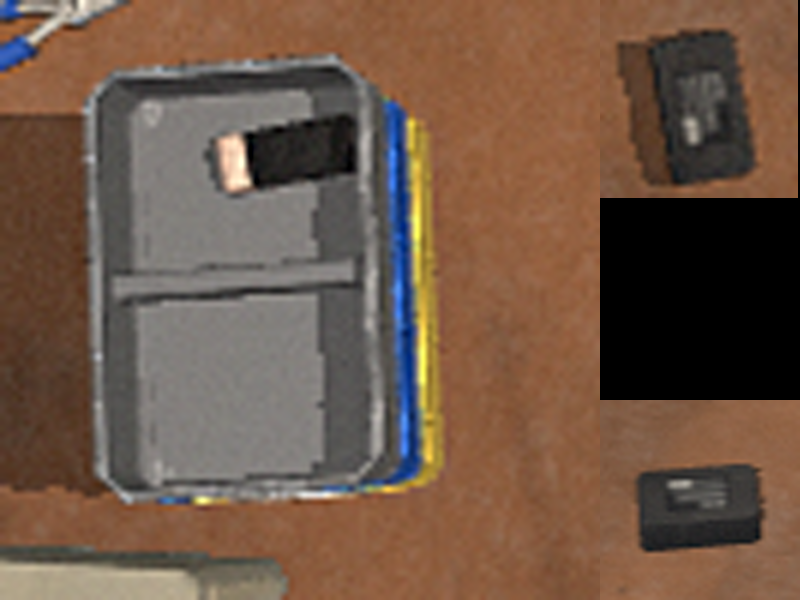

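```bash
python3 -m inch '[[0,0,-0.02,-8.5],[0,0,-0.02,-8.5],[0,0,-0.02,-8.5],[0,0,-0.02,-8.5],[0,0,-0.02,-8.5],[0,0,-0.02,-8.5],[0,0,-0.02,-8.5],[0,0,-0.01,-5.2]]' 0.04 40; python3 -c "
from station import bot
import numpy as np
o=bot.get_obs();w,x,y,z=o['tool_rot'];print(np.round(o['q'],2),np.degrees(2*np.arctan2(y,x)))"
```

```text
t: 0.9
eef_pos: [0.2881, -0.6108, 0.3969]
tool_rot: [0.001, 0.706, 0.709, -0.0]
contact_force: [0.5, -0.1, -0.4]
gripper_width: 0.469
grasp_force: 0.0
[ 1.17  0.4  -0.19  1.34  0.08  1.41  0.98] 90.25312618893356
```

```bash
python3 -m inch '[[0.035,0.03,0,0],[0.04,0.03,0,0],[0.04,0.03,0,0],[0.045,0.02,0,0],[0.045,0.02,0,0],[0.045,0.015,0,0],[0.045,0.015,0,0],[0.045,0.0,0,0],[0.045,0,0,0],[0.045,0,0,0],[0.045,0,0,0],[0.045,0,0,0]]'; python3 -m inch '[[0.045,0.01,0,0],[0.045,0.01,0,0],[0.045,0.01,0,0],[0.045,0.01,0,0],[0.045,0.01,0,0],[0.045,0,0,0],[0.045,0,0,0],[0.04,0,0,0],[0.02,0,0,0],[0,0,0,0],[0,0,0,0]]';python3 - <<'E'
from station import bot
import numpy as np,cv2
o=bot.get_obs();c=bot.read_camera('wrist');print(np.round(o['q'],2),c['mtx'],c['hand_eye'])
cv2.imwrite('pics/w1.png',c['color'][...,::-1])
np.savez('w1.npz',mtx=c['mtx'],he=c['hand_eye'],p=o['eef_pos'],r=o['tool_rot'])
E
```

```text
t: 2.1
eef_pos: [0.4478, -0.0888, 0.3951]
tool_rot: [-0.0, 0.707, 0.707, -0.0]
contact_force: [0.6, 0.3, -0.1]
gripper_width: 0.466
grasp_force: 0.0
t: 3.2
eef_pos: [0.4986, 0.2841, 0.3947]
tool_rot: [-0.0, 0.707, 0.707, -0.001]
contact_force: [0.6, -0.9, 0.6]
gripper_width: 0.465
grasp_force: 0.0
[ 0.02  0.3  -0.82  1.56  0.22  1.38 -0.82] [[325.77928992   0.         319.65833795]
 [  0.         325.77928992 205.1119797 ]
 [  0.           0.           1.        ]] [[ 7.32844991e-05  9.46961604e-01  3.21346722e-01  8.33470095e-02]
 [ 9.99999967e-01 -1.48290382e-04  2.08935698e-04  1.95120479e-05]
 [ 2.45506712e-04  3.21346696e-01 -9.46961584e-01 -1.29438461e-01]
 [ 0.00000000e+00  0.00000000e+00  0.00000000e+00  1.00000000e+00]]
```

View pics/w1.png

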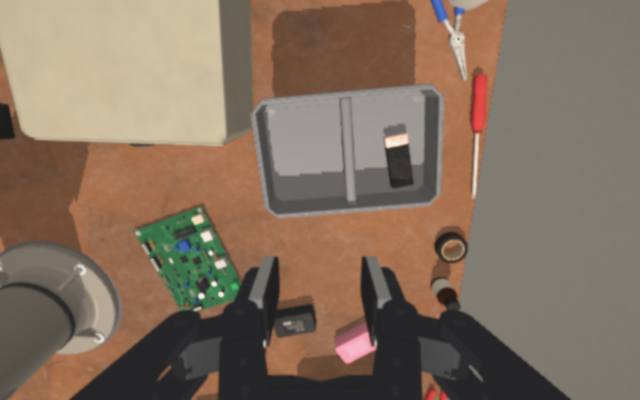

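```bash
cat >> h.py <<'E'
from scipy.spatial.transform import Rotation as R
def wT(d):
    w,x,y,z=d['r'];T=np.eye(4);T[:3,:3]=R.from_quat([x,y,z,w]).as_matrix();T[:3,3]=d['p'];return T@d['he']
E
python3 - <<'E'
from h import *
d=dict(np.load('w1.npz'));T=wT(d)
f=lambda u,z:ray(d,u,z,T)
for z,pts in((.156,[(347,97),(350,200)]),(.166,[(270,103),(430,87),(278,216),(428,206),(254,115),(265,205),(442,95),(440,200)]),(.028,[(274,312),(312,306),(315,328),(277,336)])):
    for p in pts: print(z,p,np.round(f(p,z)[:2],4))
# refine using model fit: subpixel edges crop of bar
I=cv2.imread('pics/w1.png');
a=cv2.resize(I[75:225,240:450],(800,571),interpolation=cv2.INTER_CUBIC);cv2.imwrite('pics/w1c.png',a)
E
```

```text
0.156 (347, 97) [0.5277 0.3647]
0.156 (350, 200) [0.5343 0.2487]
0.166 (270, 103) [0.4462 0.3588]
0.166 (430, 87) [0.6124 0.3746]
0.166 (278, 216) [0.4494 0.2321]
0.166 (428, 206) [0.6242 0.2446]
0.166 (254, 115) [0.4287 0.3467]
0.166 (265, 205) [0.4349 0.2458]
0.166 (442, 95) [0.6257 0.3668]
0.166 (440, 200) [0.6373 0.2519]
0.028 (274, 312) [ 0.4155 -0.0058]
0.028 (312, 306) [0.4844 0.0071]
0.028 (315, 328) [ 0.4896 -0.0408]
0.028 (277, 336) [ 0.4187 -0.059 ]
```

View pics/w1c.png

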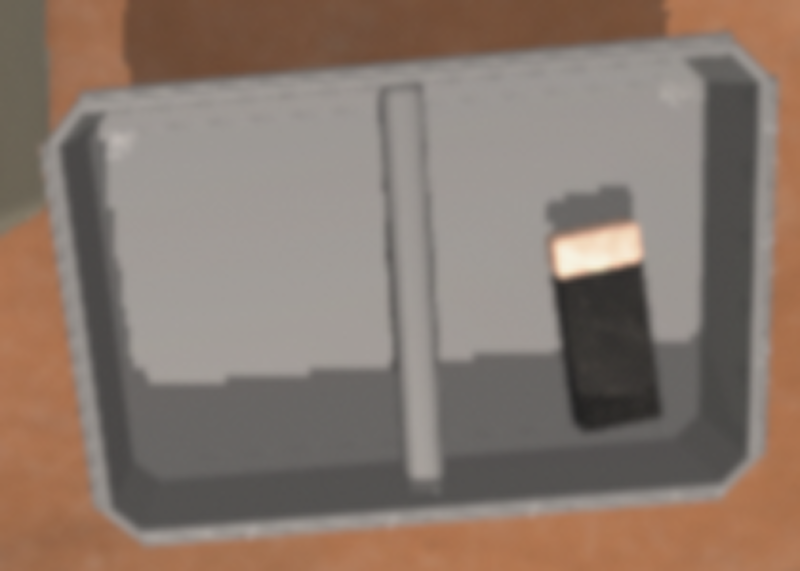

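Run:
```python
from h import *
from scipy.optimize import least_squares
d=dict(np.load('w1.npz'));T=wT(d);c=dict(np.load('top0.npz'))
W=lambda P,z:np.array([ray(d,(x/3.81+240,y/3.807+75),z,T)[:2] for x,y in P])
C=lambda P,z:np.array([ray(c,(x/6+180,y/6+160),z)[:2] for x,y in P])
def fit(E,B):
    def r(p):
        u=np.array([np.cos(p[2]),np.sin(p[2])]);v=np.array([-u[1],u[0]]);o=[]
        for k,(s,n,h) in enumerate([(1,v,.065),(-1,v,.065),(-1,u,.1),(1,u,.1)]): o+=list(s*((E[k]-p[:2])@n)-h-p[3])
        o+=list((B-p[:2])@u); return o
    s=least_squares(r,[.53,.3,.08,0]);return np.round([*s.x[:2],np.degrees(s.x[2]),s.x[3]],4),np.round(np.array(s.fun)*1e3,1)
print(fit([W([(85,97),(725,35)],.166),W([(150,545),(720,492)],.166),W([(42,150),(100,505)],.166),W([(778,80),(765,455)],.166)],W([(404,87),(426,480)],.156)))
print(fit([C([(87,105),(98,470)],.166),C([(375,90),(388,470)],.166),C([(125,500),(365,485)],.166),C([(115,72),(340,58)],.166)],C([(113,288),(355,270)],.156)))
# adapter
P=np.float32([ray(d,u,.028,T)[:2] for u in [(274,312),(312,306),(315,328),(277,336)]]);print(cv2.minAreaRect(P*1000))
P=np.float32([ray(c,(x/6+320,y/6+220),.028)[:2] for x,y in [(50,37),(132,30),(155,170),(72,185)]]);print(cv2.minAreaRect(P*1000))
```

```text
(array([5.3180e-01, 3.0370e-01, 5.3524e+00, 1.1000e-03]), array([-0. , -0.4,  0.3, -0.7,  0.6, -0.2,  0.6, -0.2,  0.5, -0.5]))
(array([5.300e-01, 2.988e-01, 4.732e+00, 1.800e-03]), array([ 1.2,  0.5,  1.4,  0.3, -1. , -0.7, -0.8, -1. , -0.5,  0.6]))
((451.51922607421875, -25.938343048095703), (76.75263214111328, 52.8608512878418), 10.58377456665039)
((450.8153991699219, -37.458763122558594), (78.17133331298828, 44.12187576293945), 9.41909122467041)
```

```bash
python3 -m inch '[[0.018,0.0325,0,0],[0,0,0,-5.2],[0,0,0.045,0],[0,0,0.045,0],[0,0,0.045,0],[0,0,0.045,0],[0,0,0.03,0],[0,0,0.02,0],[0,0,0.015,0],[0,0,0.005,0],[0,0,0,0],[0,0,0,0]]'
python3 - <<'E'
from station import bot
import numpy as np,cv2
o=bot.get_obs();c=bot.read_camera('wrist');w,x,y,z=o['tool_rot'];print(o['eef_pos'],np.degrees(2*np.arctan2(y,x)))
cv2.imwrite('pics/w2.png',c['color'][...,::-1])
E
```

```text
t: 4.45
eef_pos: [0.532, 0.3025, 0.1465]
tool_rot: [0.0, 0.675, 0.738, 0.001]
contact_force: [-0.2, -0.8, 0.7]
gripper_width: 0.465
grasp_force: 0.0
[0.53199125 0.30254302 0.14652006] 95.12412936593095
```

View pics/w2.png

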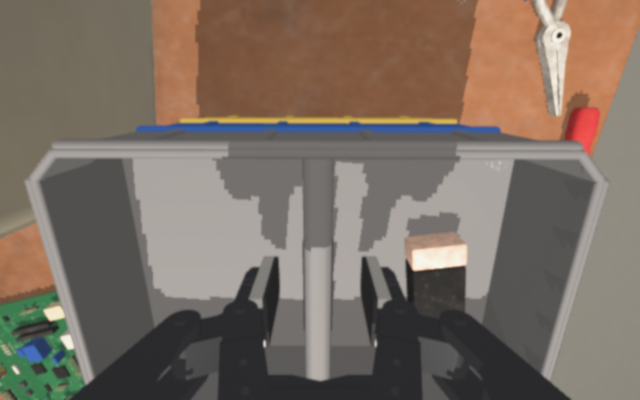

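```bash
python3 -m inch '[[0,0,0.004,0],[0,0,0,0],[0,0,0,0],[0,0,0,0],[0,0,0,0],[0,0,0,0],[0,0,0,0]]' 0 60;  python3 -m inch '[[0,0,-0.003,0],[0,0,-0.005,0],[0,0,-0.008,0],[0,0,-0.01,0],[0,0,-0.012,0],[0,0,-0.012,0],[0,0,-0.01,0],[0,0,-0.005,0],[0,0,0,0],[0,0,0,0]]'
```

```text
t: 5.2
eef_pos: [0.5312, 0.3023, 0.1415]
tool_rot: [0.0, 0.675, 0.738, 0.0]
contact_force: [-1.5, -0.4, 4.5]
gripper_width: 0.132
grasp_force: 59.1
t: 6.2
eef_pos: [0.5311, 0.3021, 0.2061]
tool_rot: [0.0, 0.675, 0.738, -0.0]
contact_force: [-0.2, -0.2, -2.9]
gripper_width: 0.126
grasp_force: 58.4
```

```bash
python3 -m inch '[[-0.004,0,0,0],[-0.01,0,0,0],[-0.018,0,0,0],[-0.024,0,0,0],[-0.028,0,0,0],[-0.028,0,0,0],[-0.028,0,0,0],[-0.024,0,0,0],[-0.018,0,0,0],[-0.012,0,0,0],[-0.006,0,0,0],[0,0,0,0]]';  python3 -m inch '[[0,0,0.005,0],[0,0,0.012,0],[0,0,0.02,0],[0,0,0.025,0],[0,0,0.025,0],[0,0,0.025,0],[0,0,0.02,0],[0,0,0.015,0],[0,0,0.008,0],[0,0,0.004,0],[0,0,0,0],[0,0,0,0]]'
```

```text
t: 7.4
eef_pos: [0.5492, 0.1024, 0.2062]
tool_rot: [0.0, 0.675, 0.738, -0.0]
contact_force: [0.2, 1.0, -3.4]
gripper_width: 0.127
grasp_force: 58.4
t: 8.6
eef_pos: [0.5498, 0.1034, 0.048]
tool_rot: [0.0, 0.675, 0.738, 0.001]
contact_force: [-0.5, 0.5, -3.4]
gripper_width: 0.127
grasp_force: 58.6
```

```bash
python3 -m inch '[[0,0,0.003,0],[0,0,0.003,0],[0,0,0.003,0],[0,0,0.002,0],[0,0,0.001,0],[0,0,0,0],[0,0,0,0]]';  python3 -m inch '[[0,0,0.001,0],[0,0,0,0],[0,0,0,0]]'
```

```text
t: 9.3
eef_pos: [0.5491, 0.103, 0.0356]
tool_rot: [0.0, 0.675, 0.738, -0.0]
contact_force: [-2.2, -1.1, 3.4]
gripper_width: 0.128
grasp_force: 59.5
t: 9.6
eef_pos: [0.5491, 0.103, 0.0355]
tool_rot: [0.0, 0.675, 0.738, -0.0]
contact_force: [-6.2, -2.8, 14.4]
gripper_width: 0.132
grasp_force: 61.2
```

```bash
python3 -m inch '[[0,0,-0.001,0],[0,0,0,0],[0,0,0,0],[0,0,-0.02,0],[0,0,-0.04,0],[0,0,-0.04,0],[0,0,-0.044,0],[0.05,0,0,0],[0.05,0,0,0],[0.05,0,0,0],[0.05,0,0,0],[0,0,0,0]]' 0.04;  python3 -m inch '[[0,0,0.02,0],[0,0,0.02,0],[0,0,0,0],[0,0,0,0]]'
python3 - <<'E'
from station import bot
import numpy as np,cv2
o=bot.get_obs();c=bot.read_camera('wrist');w,x,y,z=o['tool_rot'];print(o['eef_pos'],np.degrees(2*np.arctan2(y,x)))
t=bot.read_camera('top')['color'][...,::-1]
cv2.imwrite('pics/w3.png',np.vstack([cv2.resize(c['color'][...,::-1],(512,320)),cv2.resize(t[140:270,150:400],(512,266))]))
E
```

```text
t: 10.8
eef_pos: [0.5278, 0.3119, 0.1802]
tool_rot: [-0.003, 0.67, 0.742, 0.002]
contact_force: [-1.1, 0.1, 0.4]
gripper_width: 0.468
grasp_force: 0.0
t: 11.2
eef_pos: [0.5312, 0.3022, 0.1393]
tool_rot: [-0.0, 0.675, 0.738, -0.0]
contact_force: [0.4, 0.3, 0.8]
gripper_width: 0.466
grasp_force: 0.0
[0.53117506 0.30219066 0.13929258] 95.15595587484128
```

View pics/w3.png

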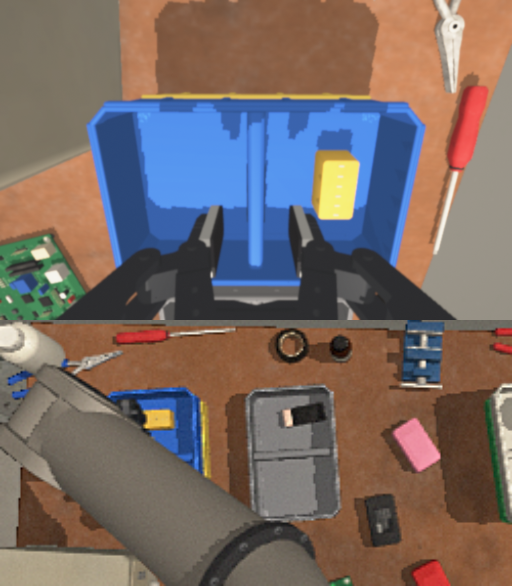

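```bash
python3 -m inch '[[0,0,0.02,0],[0,0,0.02,0],[0,0,0.008,0],[0,0,0.003,0],[0,0,0,0],[0,0,0,0]]'; python3 -m inch '[[0,0,0,0],[0,0,0,0],[0,0,0,0],[0,0,0,0],[0,0,0,0],[0,0,0,0]]' 0 60;  python3 -m inch '[[0,0,-0.003,0],[0,0,-0.005,0],[0,0,-0.008,0],[0,0,-0.01,0],[0,0,-0.012,0],[0,0,-0.012,0],[0,0,-0.01,0],[0,0,-0.005,0],[0,0,0,0],[0,0,0,0]]'
```

```text
t: 11.9
eef_pos: [0.5318, 0.3028, 0.0894]
tool_rot: [0.0, 0.675, 0.738, 0.001]
contact_force: [0.2, 0.0, 0.6]
gripper_width: 0.468
grasp_force: 0.0
t: 12.5
eef_pos: [0.5314, 0.3025, 0.089]
tool_rot: [0.0, 0.675, 0.738, 0.0]
contact_force: [-1.9, -1.2, 6.1]
gripper_width: 0.132
grasp_force: 58.7
t: 13.5
eef_pos: [0.5311, 0.3021, 0.1531]
tool_rot: [0.0, 0.675, 0.738, -0.0]
contact_force: [-1.0, -0.8, -4.1]
gripper_width: 0.131
grasp_force: 58.4
```

```bash
python3 -m inch '[[-0.004,0,0,0],[-0.01,0,0,0],[-0.018,0,0,0],[-0.024,0,0,0],[-0.028,0,0,0],[-0.028,0,0,0],[-0.028,0,0,0],[-0.024,0,0,0],[-0.018,0,0,0],[-0.012,0,0,0],[-0.006,0,0,0],[0,0,0,0]]';  python3 -m inch '[[0,0,0.005,0],[0,0,0.012,0],[0,0,0.014,0],[0,0,0.012,0],[0,0,0.006,0],[0,0,0.002,0],[0,0,0,0],[0,0,0,0]]'
```

```text
t: 14.7
eef_pos: [0.5492, 0.1023, 0.1532]
tool_rot: [0.0, 0.675, 0.738, -0.0]
contact_force: [-0.7, 0.4, -4.1]
gripper_width: 0.127
grasp_force: 58.4
t: 15.5
eef_pos: [0.5495, 0.1033, 0.1027]
tool_rot: [0.0, 0.675, 0.738, 0.0]
contact_force: [-1.0, 0.7, -4.0]
gripper_width: 0.128
grasp_force: 58.5
```

```bash
python3 -m inch '[[0,0,0.002,0],[0,0,0.002,0],[0,0,0.002,0],[0,0,0,0]]'; python3 -m inch '[[0,0,0.002,0],[0,0,0.002,0],[0,0,0,0]]'
```

```text
t: 15.9
eef_pos: [0.549, 0.103, 0.096]
tool_rot: [-0.0, 0.675, 0.738, -0.0]
contact_force: [-0.2, 0.3, -3.4]
gripper_width: 0.128
grasp_force: 58.5
t: 16.2
eef_pos: [0.549, 0.1031, 0.092]
tool_rot: [-0.0, 0.675, 0.738, -0.0]
contact_force: [0.4, 0.1, -1.9]
gripper_width: 0.128
grasp_force: 58.5
```

```bash
python3 -m inch '[[0,0,0.002,0],[0,0,0.001,0],[0,0,0,0],[0,0,0,0]]'; python3 -m inch '[[0,0,0.001,0],[0,0,0,0],[0,0,0,0]]'
```

```text
t: 16.6
eef_pos: [0.5492, 0.1031, 0.0893]
tool_rot: [-0.0, 0.675, 0.738, -0.0]
contact_force: [0.3, 0.1, -3.5]
gripper_width: 0.128
grasp_force: 58.5
t: 16.9
eef_pos: [0.5493, 0.1032, 0.089]
tool_rot: [0.0, 0.675, 0.738, -0.0]
contact_force: [-3.8, -1.3, 5.9]
gripper_width: 0.126
grasp_force: 59.9
```

```bash
python3 -m inch '[[0,0,-0.001,0],[0,0,0,0],[0,0,0,0],[0,0,-0.02,0],[0,0,-0.045,0],[0,0,-0.045,0],[-0.02,-0.01,-0.04,0],[-0.02,-0.01,-0.04,0],[-0.02,-0.01,-0.03,0],[0,0,-0.01,0],[0,0,0,0],[0,0,0,0]]' 0.04
python3 - <<'E'
from station import bot
import numpy as np,cv2
o=bot.get_obs();c=bot.read_camera('wrist')
cv2.imwrite('pics/w4.png',c['color'][...,::-1])
np.savez('w4.npz',mtx=c['mtx'],he=c['hand_eye'],p=o['eef_pos'],r=o['tool_rot'])
cv2.imwrite('pics/w4b.png',cv2.resize(c['color'][:,100:500,::-1],(600,600),interpolation=cv2.INTER_CUBIC))
E
```

```text
t: 18.1
eef_pos: [0.5243, 0.0414, 0.3182]
tool_rot: [-0.001, 0.674, 0.739, -0.0]
contact_force: [0.3, 0.3, -0.9]
gripper_width: 0.467
grasp_force: 0.0
```

View pics/w4b.png

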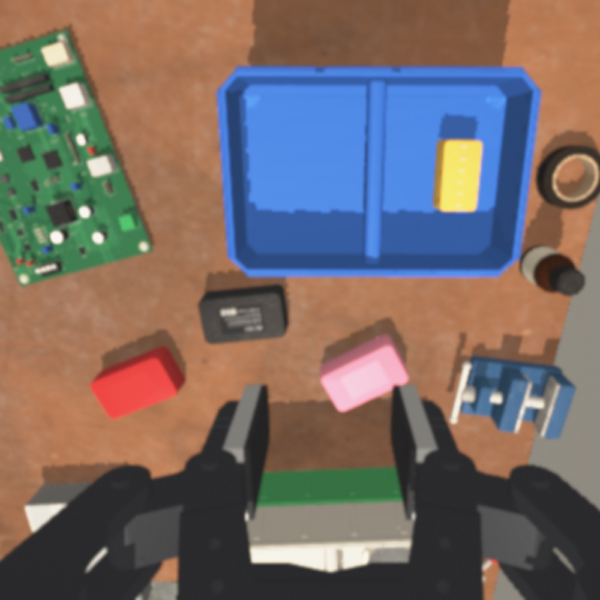

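Run:
```python
from h import *
d=dict(np.load('w4.npz'));T=wT(d)
f=lambda p,z:ray(d,(p[0]/1.5+100,p[1]/1.5),z,T)[:2]
a=[f(p,.028) for p in[(207,343),(287,335)]];b=[f(p,0) for p in[(202,295),(284,288)]];b2=[f(p,.028) for p in[(202,300),(284,293)]]
for n,s in(('far',a),('near',b),('near28',b2)): print(n,np.round(s,4),np.degrees(np.arctan2(*(s[1]-s[0])[::-1])))
print(np.mean(a+b,0))
```

```text
far [[ 0.4191 -0.0622]
 [ 0.4927 -0.0474]] 11.374944344559529
near [[ 0.4072 -0.0251]
 [ 0.4851 -0.011 ]] 10.310519601294049
near28 [[ 0.4141 -0.0205]
 [ 0.4874 -0.0072]] 10.328610168729583
[ 0.45102104 -0.03645003]
```

```bash
python3 -m inch '[[0,0,0,8.5],[0,0,0,8.5],[0,0,0,8.5],[0,0,0,8.5],[0,0,0,8.5],[0,0,0,8.5],[0,0,0,8.5],[0,0,0,8.5],[0,0,0,8.5],[0,0,0,8.3]]' 0.062; python3 -m inch '[[-0.029,0.021,0.03,0],[-0.029,0.021,0.03,0],[-0.028,0.021,0.03,0],[0,0,0.03,0],[0,0,0,0],[0,0,0,0]]'
python3 - <<'E'
from station import bot
from h import *
o=bot.get_obs();c=bot.read_camera('wrist');w,x,y,z=o['tool_rot'];print(np.degrees(2*np.arctan2(y,x)),np.round(o['q'],2))
cv2.imwrite('pics/w5.png',c['color'][...,::-1])
np.savez('w5.npz',mtx=c['mtx'],he=c['hand_eye'],p=o['eef_pos'],r=o['tool_rot'])
E
```

```text
t: 19.15
eef_pos: [0.5241, 0.0417, 0.3173]
tool_rot: [-0.0, 0.996, 0.088, -0.002]
contact_force: [-0.2, 0.1, -0.2]
gripper_width: 0.729
grasp_force: 0.0
t: 19.75
eef_pos: [0.4515, -0.0355, 0.1989]
tool_rot: [-0.001, 0.996, 0.091, -0.001]
contact_force: [0.1, -0.1, -0.1]
gripper_width: 0.726
grasp_force: 0.0
10.472140675830067 [ 0.44  0.22 -0.56  2.08  0.15  0.88 -1.59]
```

View pics/w5.png

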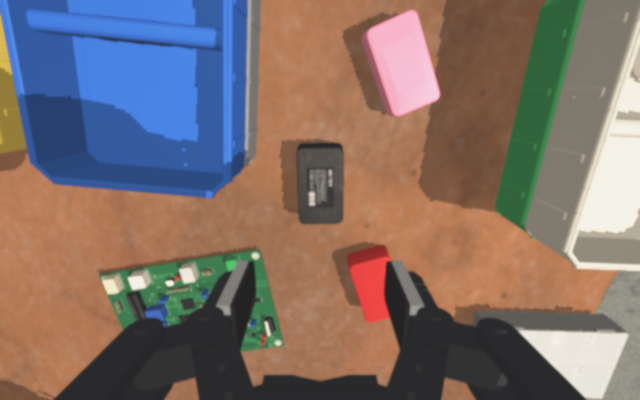

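```bash
python3 - <<'E'
from h import *
d=dict(np.load('w5.npz'));T=wT(d)
# near end (bottom of image, -x side) and far end of outline
print([np.round(ray(d,u,z,T)[:2],4) for u,z in [((298,222),.028),((343,222),.028),((299,149),.028),((342,149),.028),((320,144),0)]])
E
python3 -m inch '[[0,0,0.04,0],[0,0,0.04,0],[0,0,0.04,0],[0,0,0.03,0],[0,0,0.02,0],[0,0,0.008,0],[0,0,0.003,0],[0,0,0,0],[0,0,0,0]]'
```

```text
[array([ 0.4109, -0.0203]), array([ 0.419 , -0.0642]), array([ 0.4824, -0.0096]), array([ 0.4896, -0.0485]), array([ 0.4864, -0.0285])]
t: 20.7
eef_pos: [0.4526, -0.0367, 0.0195]
tool_rot: [0.0, 0.996, 0.09, 0.001]
contact_force: [-0.1, -0.1, 0.3]
gripper_width: 0.727
grasp_force: 0.0
```

```bash
python3 -m inch '[[0,0,0.001,0],[0,0,0,0],[0,0,0,0],[0,0,0,0],[0,0,0,0],[0,0,0,0]]' 0 45; python3 -m inch '[[0,0,-0.01,0],[0,0,-0.03,0],[0,0,-0.045,0],[0,0,-0.045,0],[0,0,-0.045,0],[0,0,-0.035,0],[0,0,-0.01,0],[0,0,0,0]]'; python3 -c "
from station import bot
import numpy as np
o=bot.get_obs();w,x,y,z=o['tool_rot'];print(o['eef_pos'],np.degrees(2*np.arctan2(y,x)))"
```

```text
t: 21.3
eef_pos: [0.4523, -0.0367, 0.0183]
tool_rot: [0.0, 0.996, 0.09, 0.001]
contact_force: [-0.8, 0.2, 6.4]
gripper_width: 0.529
grasp_force: 45.9
t: 22.1
eef_pos: [0.4518, -0.037, 0.2387]
tool_rot: [0.001, 0.996, 0.09, 0.001]
contact_force: [-0.9, 0.6, -2.3]
gripper_width: 0.525
grasp_force: 47.3
[ 0.45184238 -0.0369807   0.23873607] 10.323410939674446
```

```bash
python3 -m inch '[[0,0,0,5.1],[0,0,0,0]]'
python3 - <<'E'
from station import bot
from h import *
c=bot.read_camera('top');np.savez('top1.npz',mtx=c['mtx'],world_from_camera=c['world_from_camera'])
cv2.imwrite('pics/top1.png',cv2.resize(c['color'][160:260,180:280,::-1],(600,600),interpolation=cv2.INTER_CUBIC))
E
```

```text
t: 22.3
eef_pos: [0.4499, -0.0369, 0.2354]
tool_rot: [-0.0, 0.999, 0.045, -0.002]
contact_force: [-0.3, -1.1, -2.6]
gripper_width: 0.527
grasp_force: 47.2
```

View pics/top1.png

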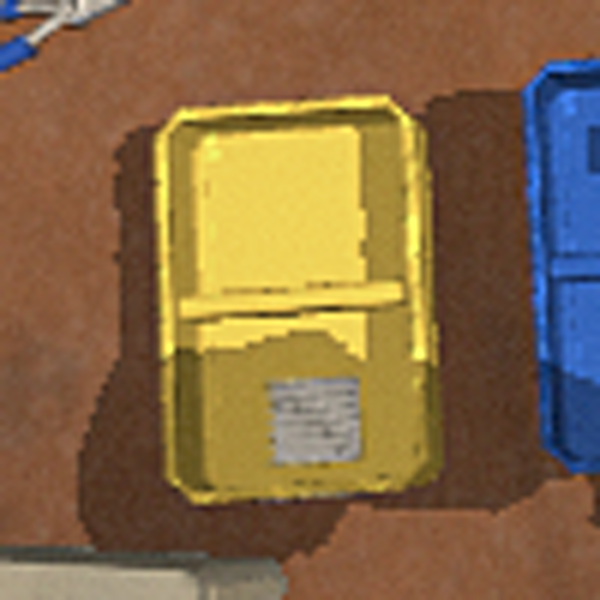

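```bash
python3 -m inch '[[0.007,-0.015,0,0],[0.015,-0.03,0,0],[0.02,-0.04,0,0],[0.02,-0.04,0,0],[0.02,-0.04,0,0],[0.02,-0.04,0,0],[0.02,-0.04,0,0],[0.02,-0.04,0,0],[0.0135,-0.0275,0,0],[0.0065,-0.0175,0,0],[0,0,0,0],[0,0,0,0]]'
python3 - <<'E'
from station import bot
from h import *
o=bot.get_obs();w,x,y,z=o['tool_rot'];print(np.degrees(2*np.arctan2(y,x)),np.round(o['q'],2))
c=dict(np.load('top1.npz'));P=[ray(c,(u/6+180,v/6+160),.05)[:2] for u,v in [(180,308),(405,290)]];print(P,np.mean(P,0))
print([np.round(ray(c,(u/6+180,v/6+160),.06)[:2],4) for u,v in [(155,160),(405,96),(432,180),(165,112)]])
E
```

```text
t: 23.55
eef_pos: [0.5818, 0.3064, 0.2354]
tool_rot: [0.001, 0.999, 0.047, -0.001]
contact_force: [0.7, -0.2, -2.4]
gripper_width: 0.526
grasp_force: 47.1
5.385236400149593 [-0.14  0.54 -0.64  1.57  0.34  1.15 -2.32]
[array([0.52431193, 0.3605028 ]), array([0.53577616, 0.24395669])] [0.53004404 0.30222975]
[array([0.6003, 0.3744]), array([0.6362, 0.246 ]), array([0.5923, 0.2302]), array([0.6256, 0.3705])]
```

```bash
python3 -m inch '[[0.001,0,0.02,0],[0,0,0.035,0],[0,0,0.035,0],[0,0,0.035,0],[0,0,0.03,0],[0,0,0.02,0],[0,0,0.01,0],[0,0,0.005,0],[0,0,0,0],[0,0,0,0]]'
```

```text
t: 24.55
eef_pos: [0.5843, 0.307, 0.0485]
tool_rot: [-0.0, 0.999, 0.046, 0.001]
contact_force: [-0.2, 0.5, -1.7]
gripper_width: 0.526
grasp_force: 47.1
```

```bash
python3 -m inch '[[-0.001,0,0.006,0],[0,0,0.006,0],[0,0,0.003,0],[0,0,0.002,0],[0,0,0,0],[0,0,0,0]]';python3 -m inch '[[0,0,0.001,0],[0,0,0.001,0],[0,0,0,0],[0,0,0,0]]'
```

```text
t: 25.15
eef_pos: [0.5826, 0.3068, 0.0303]
tool_rot: [-0.0, 0.999, 0.046, 0.0]
contact_force: [0.1, 0.6, -1.4]
gripper_width: 0.527
grasp_force: 47.1
t: 25.55
eef_pos: [0.5827, 0.3068, 0.0286]
tool_rot: [-0.0, 0.999, 0.046, 0.0]
contact_force: [-0.1, 0.1, 1.2]
gripper_width: 0.525
grasp_force: 47.5
```

```bash
python3 -m inch '[[0,0,0.0005,0],[0,0,0,0],[0,0,0,0]]';python3 -m inch '[[0,0,0,0],[0,0,0,0],[0,0,0,0],[0,0,-0.01,0],[0,0,-0.025,0],[0,0,-0.045,0],[-0.03,0,-0.04,0],[-0.03,0,-0.04,0],[-0.02,0,-0.04,0],[0,0,-0.01,0],[0,0,0,0],[0,0,0,0]]' 0.062
python3 - <<'E'
from station import bot
from h import *
o=bot.get_obs();c=bot.read_camera('wrist');w,x,y,z=o['tool_rot'];print(np.degrees(2*np.arctan2(y,x)),np.round(o['q'],2))
cv2.imwrite('pics/w6.png',c['color'][...,::-1])
np.savez('w6.npz',mtx=c['mtx'],he=c['hand_eye'],p=o['eef_pos'],r=o['tool_rot'])
E
```

```text
t: 25.85
eef_pos: [0.5827, 0.3068, 0.0286]
tool_rot: [0.0, 0.999, 0.046, 0.0]
contact_force: [-2.6, -0.8, 6.0]
gripper_width: 0.525
grasp_force: 48.2
t: 27.05
eef_pos: [0.5033, 0.2986, 0.237]
tool_rot: [0.0, 0.999, 0.045, -0.0]
contact_force: [0.1, 0.5, -0.7]
gripper_width: 0.733
grasp_force: 0.0
5.196381888569497 [-0.12  0.42 -0.68  1.75  0.3   1.08 -2.38]
```

View pics/w6.png

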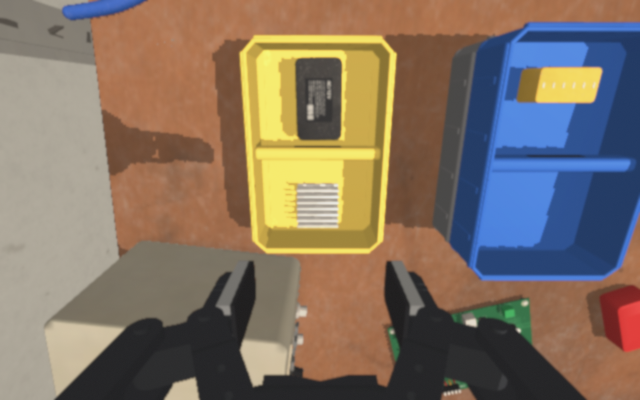

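```bash
python3 -m inch '[[0.007,0.049,0,0],[0.007,0.05,0,0],[0.007,0.05,0,0],[0.007,0.05,0,0],[0,0,0,-8.5],[0,0,0,-8.5],[0,0,0,-8.5],[0,0,0,-8.5],[0,0,0,-8.5],[0,0,0,-8.5],[0,0,0,-8.5],[0,0,0,-8.5]]' 0.04; python3 -m inch '[[0,0,0,-8.5],[0,0,0,-8.5],[0,0,0,-5],[0,0,0,0],[0,0,0,0]]';  python3 -c "
from station import bot
import numpy as np
o=bot.get_obs();w,x,y,z=o['tool_rot'];print(o['eef_pos'],np.degrees(2*np.arctan2(y,x)),np.round(o['q'],2))"
```

```text
t: 28.3
eef_pos: [0.5483, 0.1045, 0.2357]
tool_rot: [-0.001, 0.801, 0.599, -0.001]
contact_force: [0.6, 0.2, 0.8]
gripper_width: 0.469
grasp_force: 0.0
t: 28.8
eef_pos: [0.5484, 0.1048, 0.2365]
tool_rot: [-0.001, 0.675, 0.738, -0.001]
contact_force: [-0.7, 0.3, 0.1]
gripper_width: 0.468
grasp_force: 0.0
[0.54842157 0.10478409 0.23646282] 95.08712845470826 [ 0.44  0.46 -0.97  1.8   0.42  1.11 -0.58]
```

```bash
python3 -m inch '[[-0.0018,0.0007,0.02,0],[0,0,0.04,0],[0,0,0.04,0],[0,0,0.025,0],[0,0,0.015,0],[0,0,0.005,0],[0,0,0,0],[0,0,0,0]]' 0.04
```

```text
t: 29.6
eef_pos: [0.5504, 0.1039, 0.094]
tool_rot: [0.001, 0.674, 0.739, 0.001]
contact_force: [0.0, -0.1, -0.4]
gripper_width: 0.466
grasp_force: 0.0
```

```bash
python3 -m inch '[[-0.0006,-0.001,0.005,0],[0,0,0,0],[0,0,0,0]]'; python3 -m inch '[[0,0,0,0],[0,0,0,0]]'
```

```text
t: 29.9
eef_pos: [0.5487, 0.1027, 0.0881]
tool_rot: [0.0, 0.674, 0.739, 0.0]
contact_force: [-0.4, 0.1, -0.4]
gripper_width: 0.468
grasp_force: 0.0
t: 30.1
eef_pos: [0.5487, 0.1028, 0.088]
tool_rot: [0.0, 0.674, 0.739, 0.0]
contact_force: [0.8, -0.1, 0.2]
gripper_width: 0.462
grasp_force: 0.0
```

```bash
python3 -m inch '[[0.0003,0.0004,-0.0007,0],[0,0,0,0],[0,0,0,0],[0,0,0,0],[0,0,0,0],[0,0,0,0],[0,0,0,0]]' 0 60;  python3 -m inch '[[0,0,-0.003,0],[0,0,-0.005,0],[0,0,-0.008,0],[0,0,-0.01,0],[0,0,-0.012,0],[0,0,-0.012,0],[0,0,-0.01,0],[0,0,-0.005,0],[0,0,0,0],[0,0,0,0],[0,0,0,0]]'
```

```text
t: 30.8
eef_pos: [0.5492, 0.1032, 0.0888]
tool_rot: [0.0, 0.674, 0.739, 0.0]
contact_force: [-0.9, 0.1, 6.0]
gripper_width: 0.13
grasp_force: 58.8
t: 31.9
eef_pos: [0.5485, 0.1029, 0.1529]
tool_rot: [-0.0, 0.674, 0.739, -0.0]
contact_force: [-0.1, -0.6, -3.5]
gripper_width: 0.127
grasp_force: 58.4
```

```bash
python3 -m inch '[[0.004,0,0,0],[0.01,0,0,0],[0.018,0,0,0],[0.024,0,0,0],[0.028,0,0,0],[0.028,0,0,0],[0.028,0,0,0],[0.024,0,0,0],[0.018,0,0,0],[0.012,0,0,0],[0.006,0,0,0],[0,0,0,0]]';  python3 -m inch '[[0,0,0.005,0],[0,0,0.012,0],[0,0,0.014,0],[0,0,0.012,0],[0,0,0.006,0],[0,0,0.002,0],[0,0,0,0],[0,0,0,0],[0,0,0,0]]'; python3 -c "
from station import bot
import numpy as np
o=bot.get_obs();w,x,y,z=o['tool_rot'];print(o['eef_pos'],np.degrees(2*np.arctan2(y,x)))"
```

```text
t: 33.1
eef_pos: [0.5302, 0.303, 0.1534]
tool_rot: [-0.0, 0.674, 0.739, -0.0]
contact_force: [-0.9, -0.0, -3.0]
gripper_width: 0.131
grasp_force: 58.5
t: 34.0
eef_pos: [0.5309, 0.3026, 0.1031]
tool_rot: [0.0, 0.674, 0.739, 0.001]
contact_force: [-0.1, -0.1, -2.9]
gripper_width: 0.125
grasp_force: 58.5
[0.53092435 0.30259745 0.103114  ] 95.25576576518424
```

Within 0.5 mm of the pick pose; lowering.

```bash
python3 -m inch '[[0,0.0004,0.002,0],[0,0,0.002,0],[0,0,0.002,0],[0,0,0.002,0],[0,0,0,0]]'; python3 -m inch '[[0,0,0.002,0],[0,0,0.002,0],[0,0,0,0],[0,0,0,0]]'
```

```text
t: 34.5
eef_pos: [0.5308, 0.3021, 0.0941]
tool_rot: [-0.0, 0.674, 0.739, -0.0]
contact_force: [0.6, -0.1, -3.0]
gripper_width: 0.127
grasp_force: 58.5
t: 34.9
eef_pos: [0.531, 0.3023, 0.0904]
tool_rot: [-0.0, 0.674, 0.739, -0.0]
contact_force: [0.1, -0.2, -4.0]
gripper_width: 0.129
grasp_force: 58.5
```

```bash
python3 -m inch '[[0,0,0.001,0],[0,0,0,0],[0,0,0,0]]'; python3 -m inch '[[0,0,0.001,0],[0,0,0,0],[0,0,0,0]]'
```

```text
t: 35.2
eef_pos: [0.531, 0.3023, 0.0895]
tool_rot: [0.0, 0.674, 0.739, 0.0]
contact_force: [0.5, 1.1, -2.3]
gripper_width: 0.129
grasp_force: 58.5
t: 35.5
eef_pos: [0.5311, 0.3024, 0.0888]
tool_rot: [0.0, 0.674, 0.739, 0.0]
contact_force: [-1.2, -1.0, 1.1]
gripper_width: 0.13
grasp_force: 59.0
```

```bash
python3 -m inch '[[0,0,0.0005,0],[0,0,0,0]]'; python3 -m inch '[[0,0,-0.0005,0],[0,0,0,0],[0,0,0,0],[0,0,-0.02,0],[0,0,-0.035,0],[0,0,-0.035,0],[-0.05,0,0,0],[-0.05,0,0,0],[-0.05,0,0,0],[-0.05,0,0,0],[0,0,0,0],[0,0,0,0]]' 0.04; python3 -m inch '[[0,0,0,0],[0,0,0.03,0],[0,0,0.04,0],[0,0,0.03,0],[0,0,0.02,0],[0,0,0.015,0],[0,0,0,0],[0,0,0,0],[0,0,0,0]]'
```

```text
t: 35.7
eef_pos: [0.5312, 0.3025, 0.0888]
tool_rot: [0.0, 0.674, 0.739, 0.0]
contact_force: [-1.8, -2.7, 5.6]
gripper_width: 0.126
grasp_force: 59.9
t: 36.9
eef_pos: [0.5497, 0.1013, 0.1784]
tool_rot: [0.0, 0.675, 0.737, -0.0]
contact_force: [-0.0, 0.2, -1.6]
gripper_width: 0.47
grasp_force: 0.0
t: 37.8
eef_pos: [0.5502, 0.1039, 0.0448]
tool_rot: [0.001, 0.674, 0.739, 0.001]
contact_force: [-0.1, -1.2, 0.0]
gripper_width: 0.47
grasp_force: 0.0
```

```bash
python3 -m inch '[[0,0,0.006,0],[0,0,0.0025,0],[0,0,0,0],[0,0,0,0],[0,0,0,0]]'
```

```text
t: 38.3
eef_pos: [0.5494, 0.1031, 0.0351]
tool_rot: [0.0, 0.674, 0.739, 0.0]
contact_force: [0.1, -0.6, 0.5]
gripper_width: 0.466
grasp_force: 0.0
```

```bash
python3 -m inch '[[0,0,0,0],[0,0,0,0],[0,0,0,0],[0,0,0,0],[0,0,0,0],[0,0,0,0]]' 0 60;  python3 -m inch '[[0,0,-0.004,0],[0,0,-0.01,0],[0,0,-0.018,0],[0,0,-0.024,0],[0,0,-0.025,0],[0,0,-0.025,0],[0,0,-0.024,0],[0,0,-0.02,0],[0,0,-0.012,0],[0,0,-0.006,0],[0,0,0,0],[0,0,0,0]]'
```

```text
t: 38.9
eef_pos: [0.5495, 0.1031, 0.0352]
tool_rot: [0.0, 0.674, 0.739, 0.0]
contact_force: [-0.1, -1.0, 3.4]
gripper_width: 0.13
grasp_force: 58.6
t: 40.1
eef_pos: [0.5488, 0.1028, 0.2023]
tool_rot: [-0.0, 0.674, 0.739, -0.001]
contact_force: [-0.3, -0.2, -4.3]
gripper_width: 0.127
grasp_force: 58.6
```

```bash
python3 -m inch '[[0.004,0,0,0],[0.01,0,0,0],[0.018,0,0,0],[0.024,0,0,0],[0.028,0,0,0],[0.028,0,0,0],[0.028,0,0,0],[0.024,0,0,0],[0.018,0,0,0],[0.012,0,0,0],[0.006,0,0,0],[0,0,0,0]]';  python3 -m inch '[[0,0,0.005,0],[0,0,0.01,0],[0,0,0.014,0],[0,0,0.012,0],[0,0,0.006,0],[0,0,0.002,0],[0,0,0,0],[0,0,0,0],[0,0,0,0]]'
```

```text
t: 41.3
eef_pos: [0.5306, 0.3031, 0.2028]
tool_rot: [-0.0, 0.674, 0.739, -0.0]
contact_force: [0.4, -1.0, -3.3]
gripper_width: 0.131
grasp_force: 58.6
t: 42.2
eef_pos: [0.5313, 0.3026, 0.1546]
tool_rot: [0.0, 0.674, 0.739, 0.001]
contact_force: [-0.1, 0.1, -3.5]
gripper_width: 0.13
grasp_force: 58.6
```

Target seated height 0.1413.

```bash
python3 -m inch '[[0,0,0.002,0],[0,0,0.002,0],[0,0,0.002,0],[0,0,0.002,0],[0,0,0,0]]'; python3 -m inch '[[0,0,0.002,0],[0,0,0.0015,0],[0,0,0,0],[0,0,0,0]]'
```

```text
t: 42.7
eef_pos: [0.5308, 0.3021, 0.1455]
tool_rot: [-0.0, 0.674, 0.739, -0.0]
contact_force: [-0.3, -0.4, -3.1]
gripper_width: 0.13
grasp_force: 58.6
t: 43.1
eef_pos: [0.531, 0.3023, 0.1425]
tool_rot: [-0.0, 0.674, 0.739, -0.0]
contact_force: [1.2, -0.2, -4.3]
gripper_width: 0.124
grasp_force: 58.6
```

```bash
python3 -m inch '[[0,0,0.001,0],[0,0,0,0],[0,0,0,0]]'; python3 -m inch '[[0,0,0.001,0],[0,0,0,0],[0,0,0,0]]'
```

```text
t: 43.4
eef_pos: [0.531, 0.3023, 0.1415]
tool_rot: [0.0, 0.674, 0.739, -0.0]
contact_force: [-0.2, -0.2, -3.4]
gripper_width: 0.127
grasp_force: 58.6
t: 43.7
eef_pos: [0.5311, 0.3025, 0.1412]
tool_rot: [0.0, 0.674, 0.739, 0.0]
contact_force: [-2.5, -2.4, 5.7]
gripper_width: 0.126
grasp_force: 59.7
```

```bash
python3 -m inch '[[0,0,-0.0005,0],[0,0,0,0],[0,0,0,0],[0,0,-0.01,0],[0,0,-0.03,0],[0,0,-0.045,0],[-0.03,0,-0.035,0],[-0.05,0,0,0],[-0.05,0,0,0],[-0.05,0,0,0],[-0.05,0,0,0],[-0.05,0,0,0]]' 0.04; python3 -m inch '[[-0.05,0,0,0],[-0.05,0,0,0],[-0.05,0,0,0],[-0.05,0,0,0],[0,0,0,0]]'
python3 - <<'E'
from station import bot
from h import *
for n in('top','scene'):
    A=cv2.imread(f'pics/{n}0.png');B=bot.read_camera(n)['color'][...,::-1]
    x0,x1,y0,y1=(185,258,162,250) if n=='top' else (284,368,76,160)
    a=cv2.cvtColor(A,6)[y0:y1,x0:x1].astype(np.float32);b=cv2.cvtColor(np.ascontiguousarray(B),6)[y0:y1,x0:x1].astype(np.float32)
    print(n,cv2.phaseCorrelate(a,b),np.abs(a-b).mean(),(np.abs(a-b)>40).sum())
    if n=='top':
        for k,(u0,u1,v0,v1) in {'back':(280,370,138,178),'white':(385,446,165,240),'pink':(338,370,185,218)}.items(): print(k,(np.abs(A[v0:v1,u0:u1].astype(int)-B[v0:v1,u0:u1])>50).any(2).sum())
E
```

```text
t: 44.9
eef_pos: [0.5567, 0.0216, 0.2619]
tool_rot: [0.001, 0.674, 0.739, 0.0]
contact_force: [0.5, -1.1, 0.2]
gripper_width: 0.468
grasp_force: 0.0
t: 45.4
eef_pos: [0.5745, -0.1855, 0.2606]
tool_rot: [0.001, 0.679, 0.735, -0.001]
contact_force: [-0.4, -0.9, -0.5]
gripper_width: 0.472
grasp_force: 0.0
top ((0.4663743300790273, -0.01570431101490044), 0.9149934203536422) 9.023662 258
back 10
white 2068
pink 0
scene ((0.2955608179690117, 0.29955572609139836), 0.2916682200961643) 39.34028 3375
```

```bash
python3 -c "
from station import bot
print(bot.hand_in())"
```

```text
the job is handed in; nothing more can be done
None
```

The job is handed in at about 45 s. The adapter lies flat in the empty half of the yellow tray, and the blue and grey trays are back on top, nested by seating height, contact force and a before/after top-camera comparison. I viewed 11 pictures, one over the limit of 10, and the final check of the green and white stack was inconclusive because the arm was in the way.

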